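Snap open the wide folding sheet stand

ROBOT

A 7-joint arm with a two-finger parallel gripper is mounted at the origin on the work surface. World frame = base frame: x ahead of the robot, y to its left, z up, the work surface at z = 0. Lengths are in m, angles in degrees, forces in N, time in s.
With the tool pointing down it reaches from about 0.425 to 0.875 m from the base axis. Payload 4.7 kg.
Tool frame: the origin (TCP) lies at the very end of the fingers, on their centre line; the grasp point (between the pads) lies 19 mm behind it; z points along the fingers, y is the line along which they close (so a half turn about z gives the same grasp; the last joint's range is limited). The gripper opens to 87 mm and grips with 3 to 60 N. Pads are 19 mm wide; open, the fingers measure 117 mm over their backs; the gripper's body (75 mm by 190 mm) begins 51 mm behind the grasp point.
Start: joints at [-66.687, 18.392, -4.016, 83.108, 1.295, 78.541, -3.26], TCP at [0.249, 0.601, 0.199] pointing down, gripper open.
Joint ranges: [-163.93, 163.93], [-17.29, 119.83], [-79.2, 71.16], [3.27, 140.29], [-89.18, 269.18], [5.43, 117.66], [-154.24, 154.24]. Speed limits (degrees/s): [147.25, 147.25, 180, 180, 180, 180, 180].

INTERFACE

Orientations are given as [roll, pitch, yaw] about the fixed x, y, z axes, in that order (R = Rz(yaw) Ry(pitch) Rx(roll)).
In Python, from cell import telemetry, cams, env gives the robot as it stands.
- The arm moves only by the tool arm_command, never from a script. Its argument "series" is text: rows parted by semicolons, each of 5 numbers parted by spaces: the shift along the tool's x, y, z in mm, then the turn about the tool's z in rad, then the closure in counts, from 0 (fully open) to 255 (shut). A call has 1 to 20 rows; each row shifts and turns the commanded pose from where the row before left it, along the tool's axes as they then stand; what a row does not reach is not made up. A row lasts 1/12 s, in which the tool goes at most 41.7 mm and 7.16 degrees, less where a joint would pass 70% of its speed; a pose out of reach is approached as far as the arm can. A call is refused whole if a number of a shift passes 41.7 or a number of a turn 0.125, either way. A call with a gripper value outside its range is refused whole. The fingers move at their own pace and stop on an object; "squeeze" is the grip in N (left out, the last holds). Time passes only in rows, so rows that do not move let the fingers close. It gives the time, the measured TCP pose, the force, the opening and the grip force at its end, in the units of the state.
- telemetry.get_obs(): the state, without advancing time (a new reading comes with each control period).
- cams.read_camera(name): name is "scene" or "top" or "wrist"; returns the picture (480x640x3 uint8, blue, green, red); there is no depth.
- cams.calibration(name): a dict with "K" (3x3 intrinsics, pixels), "origin" and "rotation" of the camera in the world; the wrist camera has in their place "hand_eye" (4x4, takes a point from camera to tool coordinates, whose origin is the TCP and whose axes are the flange's). Camera axes: x right, y down, z forward; pixel columns grow to the right and rows downward; lengths in m; the calibration is good to about 2 mm. A picture is of the moment at which its call begins: read the wrist's pose just before it. calibration takes no time and is no camera call.
- env.sign_off(): hands the job in; it is judged then, once.
The state is a dict: "time_s": time; "qpos": joint angles; "joint_velocities": joint speeds; "effort": joint torques, N m; "tool_pos": TCP position; "tool_rot": TCP orientation; "force": force on the tool from outside, world axes, zero at the start; "wrist_torque": the same for the moment, N m; "grip_width": finger opening in m; "grasp_force": force on a finger pad.
Only numpy, scipy, OpenCV 4.12 (cv2) and the standard library are available. Lean on these libraries where they do the work, as an engineer would, in place of code of your own. Each camera call takes 0.05 s, during which the arm holds its last target. There are 200 camera calls.

TASK

Two folding sheet stands lie shut on the bench. Lift the back board of the wider one by its tab until it snaps over and stands fully open, ready for the job sheet, then let go and move clear; leave the narrower stand folded.

Things in the scene. Friction and masses are not known exactly. Their poses are not given: they have to be found in the camera images.
- wide_stand: Base of the wider folding stand: dark steel plate, 140 (x) by 160 mm (y), 8 mm thick, screwed to the bench. Origin: centre of its underside, on the bench top. z up, y along the hinge, +x towards the hinge. Hinge axis along y at x = +40 mm, z = 28 mm, between lugs 34 mm high; an 18 mm high ledge runs along the -x edge under the folded board.
- wide_board (a joint): Its grey metal back board: 140 mm wide, 6 mm thick, reaching 110 mm from the hinge axis, 0.2 kg. 0 rad: folded flat; grows as the tab end rises; 1.92 rad (110 deg): fully open on its stop, leaning back. A spring drives it shut below about 1.0 rad, open above; lifting takes about 3 N at the tab at first, less higher up. Let go at 1.3 to 1.4 rad, it snaps fully open by itself.
- wide_tab (a point): Middle of the wide board's pull tab, 130 mm from the hinge axis, 28 mm above the bench when folded. The tab is a flat tongue in the board's plane, midway along its free edge: 20 mm wide along the hinge, 10 mm thick, 36 mm long (110 to 146 mm from the hinge axis), bare bench beneath. Pinch it across its 20 mm width from above. Axes as the base's when folded; they turn with the board.
- narrow_board (a joint): Hinge of the other, narrower stand's board: same make and tab, but its base is only 80 mm wide and its board 60 mm. 0 rad: folded flat. To be left folded.
Not all that is in view belongs to the job. Leave any green or red look-alike of the part that bears narrow_board alone.

How it is judged:
By the outcome, as a careful person would: the job done as asked, in the order asked, and still so for the second after the job is handed in, with the robot touching nothing.
It also fails if it takes over 32 s, if anything falls off the work surface, if the arm or the gripper's body presses on something with over 40 N, if the wrist force passes 120 N, or if a joint passes its speed limit or range.

## Working session

There is one attempt and no reset: what is moved stays moved. The work goes in short steps, Python scripts to look and compute and a tool call to move; the robot and the scene stay as the last step left them, time stands still between calls to the robot, and variables do not carry over. Pictures are saved under pics/ and viewed, at most 10 in all, crops included, and the job is handed in when it is done.

Besides the shell and the picture viewer there is one more tool, called after "Call:" as name(argument=value, ...), one argument or row to a line, values as JSON. arm_command: Moves the arm, as the interface text tells. Its arguments: {"type":"object","properties":{"series":{"type":"string"},"squeeze":{"type":"number"}},"required":["series"]}

```bash
mkdir -p pics; ls
python3 - <<'E'
from cell import telemetry,cams,env
import cv2
o=telemetry.get_obs();print(o)
for n in("top","scene"):
    cv2.imwrite(f"pics/{n}0.png",cams.read_camera(n));print(n,cams.calibration(n))
print(cams.calibration("wrist"))
E
```

```text
pics
{'time_s': 0.0, 'qpos': array([-66.68759024,  18.43763594,  -4.01316424,  83.17383838,
         1.29505295,  78.53869613,  -3.25991274]), 'joint_velocities': array([-0.02817911,  0.01198274, -0.07343628,  0.04635975, -0.06487338,
       -0.0057196 , -0.02667359]), 'effort': array([-9.13314925e-04, -4.91292214e+01, -4.04394558e-01, -3.12534678e+01,
       -6.40554121e-02,  4.36018920e-02,  1.47857481e-04]), 'tool_pos': array([0.24864522, 0.59994205, 0.19838666]), 'tool_rot': array([-1.79895060e+02,  6.40909502e-03,  1.57495174e+02]), 'force': array([ 0.0447433 ,  0.65996844, -0.30281787]), 'wrist_torque': array([-0.0048833 , -0.02121114,  0.00248346]), 'grasp_force': 0.0, 'grip_width': 0.08677219354682306}
top {'K': array([[440.09397174,   0.        , 314.65791543],
       [  0.        , 440.09397174, 242.13338427],
       [  0.        ,   0.        ,   1.        ]]), 'origin': array([ 0.48511053, -0.10793564,  1.01409408]), 'rotation': array([-175.68573223,    1.43474325,  -88.67115283])}
scene {'K': array([[461.08055303,   0.        , 325.32488375],
       [  0.        , 461.08055303, 236.36781976],
       [  0.        ,   0.        ,   1.        ]]), 'origin': array([ 1.06808231, -0.2370151 ,  0.71961589]), 'rotation': array([-143.34865098,    0.67579283,   74.03934388])}
{'K': array([[397.10200519,   0.        , 326.29187921],
       [  0.        , 397.10200519, 238.40329807],
       [  0.        ,   0.        ,   1.        ]]), 'hand_eye': array([[ 2.72090854e-04, -9.65917768e-01, -2.58848972e-01,
         7.07110563e-02],
       [ 9.99999953e-01,  2.99931472e-04, -6.80640029e-05,
        -3.33895069e-04],
       [ 1.43381183e-04, -2.58848942e-01,  9.65917804e-01,
        -1.85169311e-01],
       [ 0.00000000e+00,  0.00000000e+00,  0.00000000e+00,
         1.00000000e+00]])}
```

View pics/top0.png

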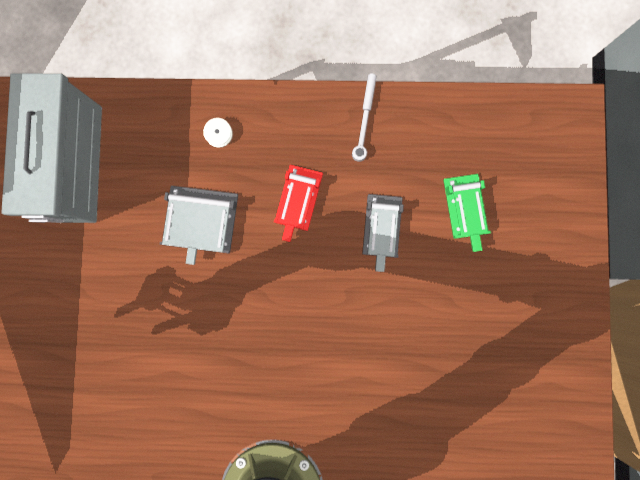

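View pics/scene0.png

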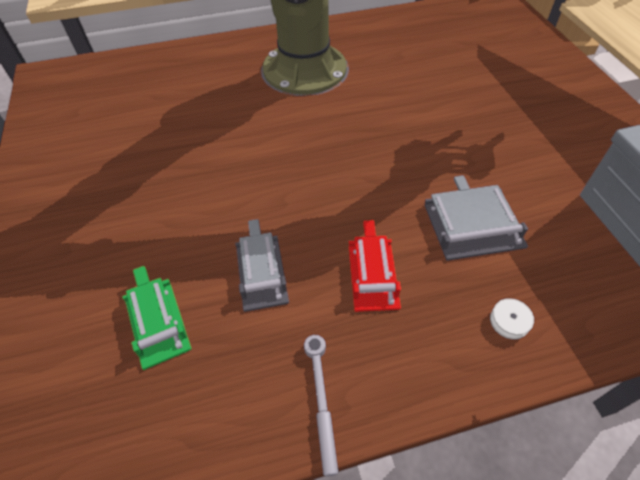

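The top view shows the wide grey stand at about (200,222) with its tab at (191,256). The narrow grey stand is at (383,228), and the red and green ones are look-alikes. In the scene view the wide stand is at (475,220) and its tab at (461,184).

```bash
cat > h.py <<'E'
import numpy as np,cv2
from scipy.spatial.transform import Rotation as Ro
from cell import telemetry,cams,env
def cam(n):
    c=cams.calibration(n)
    if "origin" in c: return c["K"],Ro.from_euler('xyz',c["rotation"],degrees=True).as_matrix(),c["origin"]
    o=telemetry.get_obs();R=Ro.from_euler('xyz',o["tool_rot"],degrees=True).as_matrix();H=c["hand_eye"]
    return c["K"],R@H[:3,:3],R@H[:3,3]+o["tool_pos"]
def ray(p,z,c):
    K,R,t=c;d=R@np.linalg.inv(K)@np.array([p[0],p[1],1.]);return t+d*(z-t[2])/d[2]
E
python3 - <<'E'
from h import *
im=cv2.imread("pics/top0.png");hsv=cv2.cvtColor(im,cv2.COLOR_BGR2HSV)
m=((hsv[...,1]<60)&(hsv[...,2]>90)).astype(np.uint8);m[:,:150]=0;m[:,255:]=0;m[:175]=0;m[290:]=0
tm=m.copy()
op=cv2.morphologyEx(m,cv2.MORPH_OPEN,np.ones((17,17)))
t=m&~cv2.dilate(op,np.ones((5,5)))
n,l,s,c=cv2.connectedComponentsWithStats(t)
C=cam("top")
for i in range(1,n):
    if s[i,4]>25: print(s[i],c[i],ray(c[i],.033,C))
r=cv2.minAreaRect(np.argwhere(op)[:,::-1].astype(np.float32));print(r)
for p in cv2.boxPoints(r): print(p,ray(p,.031,C))
E
```

```text
[172 187   9   6  33] [175.78787879 190.21212121] [0.67023099 0.23699455 0.033     ]
[181 187  57  11 242] [209.5661157  192.14876033] [0.66720209 0.15949934 0.033     ]
[231 210   4  14  27] [232.51851852 215.88888889] [0.61399556 0.1051345  0.033     ]
[186 251  11  14 127] [190.65354331 257.16535433] [0.51876743 0.19615376 0.033     ]
((196.84727478027344, 222.53753662109375), (64.7846908569336, 52.85420227050781), 6.170175075531006)
[161.80214 245.32997] [0.5441083  0.26361832 0.031     ]
[167.48302 192.78194] [0.66433635 0.25650334 0.031     ]
[231.89241 199.7451 ] [0.65109508 0.1083716  0.031     ]
[226.21153 252.29314] [0.5315698  0.11674238 0.031     ]
```

Call:
arm_command(
  series="0 0 0 -0.105 0;0 0 0 -0.105 0;0 0 0 -0.104 0;-19.8 -25.5 4 0 0;-19.8 -25.5 4 0 0;-19.8 -25.5 4 0 0;-19.8 -25.5 4 0 0;-19.8 -25.5 4 0 0;-19.8 -25.5 4 0 0;-19.8 -25.5 4 0 0;-19.8 -25.5 4 0 0;-19.8 -25.5 4 0 0;-19.8 -25.5 4 0 0;-19.8 -25.5 4 0 0;-19.8 -25.5 4 0 0;-19.8 -25.5 4 0 0;-19.8 -25.5 4 0 0;-19.8 -25.5 4 0 0",
  squeeze=15,
)

```text
time_s: 1.6
tool_pos: [0.5152, 0.1943, 0.139]
tool_rot: [-180.0, -0.0, 175.5]
force: [0.2, 0.3, -0.5]
grip_width: 0.0866
grasp_force: 0.0
```

Run:
```python
from h import *
o=telemetry.get_obs();print(o["time_s"],o["tool_pos"],o["tool_rot"])
C=cam("wrist");np.savez("c1.npz",K=C[0],R=C[1],t=C[2])
cv2.imwrite("pics/w1.png",cams.read_camera("wrist"))
```

```text
1.6 [0.51517062 0.19428985 0.13901475] [-1.79992575e+02 -1.86577990e-02  1.75492695e+02]
```

View pics/w1.png

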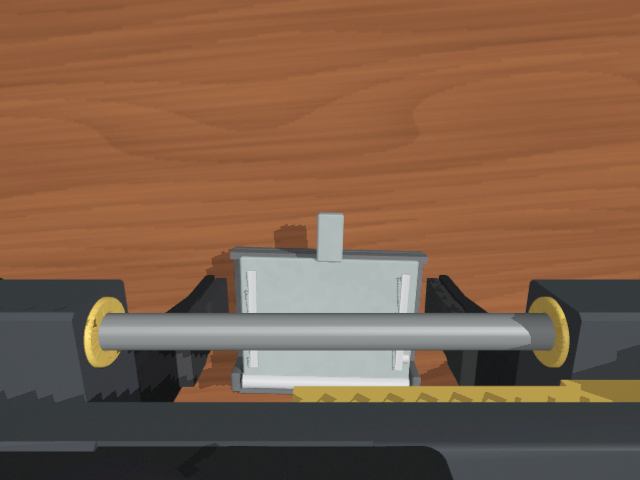

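The wrist view shows the tab with its tip edge at (331,213) and root at about (330,259). The board's front edge runs from (241,257) to (421,259).

Run:
```python
from h import *
d=np.load("c1.npz");C=(d["K"],d["R"],d["t"])
im=cv2.imread("pics/w1.png");hsv=cv2.cvtColor(im,cv2.COLOR_BGR2HSV)
m=((hsv[...,1]<60)&(hsv[...,2]>110)).astype(np.uint8)
for r in range(212,262,6):
    x=np.where(m[r,300:360])[0]+300
    if len(x): print(r,x.min(),x.max())
P={k:ray(p,z,C) for k,p,z in [("tip",(331,212.5),.033),("root",(330,261),.033),("L",(241,257),.031),("R",(421,259.5),.031),("bL",(245,376),.031),("bR",(410,378),.031)]}
for k in P: print(k,P[k].round(4))
v=P["L"]-P["R"];print(np.degrees(np.arctan2(-v[0],v[1])))
o=telemetry.get_obs();R=Ro.from_euler('xyz',o["tool_rot"],degrees=True).as_matrix()
v=P["tip"]-P["root"];print("tip in tool",R.T@(P["tip"]-o["tool_pos"])*1e3,"root",R.T@(P["root"]-o["tool_pos"])*1e3)
```

```text
212 320 322
218 317 343
224 317 343
230 317 342
236 317 342
242 317 342
248 317 342
254 317 342
260 300 359
tip [0.5026 0.1985 0.033 ]
root [0.5405 0.1949 0.033 ]
L [0.5325 0.1264 0.031 ]
R [0.5455 0.2653 0.031 ]
bL [0.6371 0.1157 0.031 ]
bR [0.6499 0.2542 0.031 ]
174.66719621625163
tip in tool [ 17.54625975  11.64430237 105.20368889] root [-20.4986834   11.34068717 105.28300064]
```

Run:
```python
from h import *
o=telemetry.get_obs();print(o["time_s"],o["tool_pos"],o["tool_rot"],o["joint_velocities"].round(2))
R=Ro.from_euler('xyz',o["tool_rot"],degrees=True).as_matrix()
print(R.T@(np.array([.5126,.1976,.0105])-o["tool_pos"])*1e3)
```

```text
1.65 [0.51892378 0.18591541 0.13829863] [-1.79701111e+02  1.17056644e-01  1.74980577e+02] [-1.03 -0.88 -0.19  0.95  1.48  1.77 -8.16]
[  7.58293905  11.75293226 127.72383092]
```

Call:
arm_command(
  series="0 0 0 0.014 0;0 0 0 0 0;0 0 0 0 0;0 0 0 0 0;0 0 0 0 0;0 0 0 0 0",
)

```text
time_s: 2.15
tool_pos: [0.5144, 0.1969, 0.1396]
tool_rot: [180.0, 0.0, 174.8]
force: [-0.2, -0.7, 0.3]
grip_width: 0.0869
grasp_force: 0.0
```

Run:
```python
from h import *
C=cam("wrist");o=telemetry.get_obs();im=cams.read_camera("wrist")
hsv=cv2.cvtColor(im,cv2.COLOR_BGR2HSV);m=(hsv[...,1]<60)&(hsv[...,2]>110)
w=[];
for r in range(190,270):
    x=np.where(m[r,290:370])[0]+290
    if 15<len(x)<40: w.append((r,x.min(),x.max()))
w=np.array(w);print(w[0],w[-1])
tip=ray((w[:5,1:].mean(),w[0,0]-.5),.033,C);root=ray((w[-5:,1:].mean(),w[-1,0]+.5),.033,C)
u=(root-tip)/np.linalg.norm(root-tip);print(tip,root,np.degrees(np.arctan2(u[1],u[0])))
g=tip+.010*u;g[2]=.0105
R=Ro.from_euler('xyz',o["tool_rot"],degrees=True).as_matrix()
print(o["tool_pos"],o["tool_rot"],g,R.T@(g-o["tool_pos"])*1e3,o["joint_velocities"].round(1))
```

```text
[214 315 338] [255 290 339]
[0.50252429 0.19785975 0.033     ] [0.53513433 0.19304863 0.033     ] -8.3925694120088
[0.5143841  0.19689201 0.13961177] [1.79979717e+02 8.02680891e-03 1.74796486e+02] [0.5124172 0.1964002 0.0105   ] [  1.93227471  -0.71387774 129.11125225] [ 0.2 -0.   0.4 -0.1  0.   0.1  0. ]
```

Call:
arm_command(
  series="0.2 0 16 0 0;0.2 0 16 0 0;0.2 0 16 0 0;0.2 0 16 0 0;0.2 0 16 0 0;0.2 0 16 0 0;0.2 0 14 0 0;0.2 0 10 0 0;0.2 0 6 0 0;0.2 0 3 0 0;0 0 0 0 0;0 0 0 0 0;0 0 0 0 0",
  squeeze=25,
)

```text
time_s: 3.28
tool_pos: [0.5136, 0.1963, 0.0114]
tool_rot: [179.9, 0.1, 174.7]
force: [0.3, 0.0, 0.3]
grip_width: 0.087
grasp_force: 0.0
```

Call:
arm_command(
  series="0 0 0 0 255;0 0 0 0 255;0 0 0 0 255;0 0 0 0 255;0 0 0 0 255;0 0 0 0 255;0 0 0 0 255;0 0 0 0 255;0 0 0 0 255;0 0 0 0 255",
  squeeze=25,
)

```text
time_s: 4.12
tool_pos: [0.5128, 0.196, 0.0105]
tool_rot: [180.0, -0.0, 174.7]
force: [-0.2, 0.5, -0.6]
grip_width: 0.0281
grasp_force: 0.0
```

Run:
```python
from h import *
o=telemetry.get_obs();print(o["tool_pos"],o["tool_rot"])
cv2.imwrite("pics/s2.png",cams.read_camera("scene")[80:380,300:640])
import math
L=136
for n,N in((0,22),):
    p=[(L*math.cos(1.35*i/N),L*math.sin(1.35*i/N)) for i in range(N+1)]
    print("; ".join(f"{p[i+1][0]-p[i][0]:.1f} 0 {-(p[i+1][1]-p[i][1]):.1f} 0 255" for i in range(N)))
```

```text
[0.51280945 0.19602582 0.01046427] [ 1.79997169e+02 -3.39578835e-04  1.74683579e+02]
-0.3 0 -8.3 0 255; -0.8 0 -8.3 0 255; -1.3 0 -8.2 0 255; -1.8 0 -8.2 0 255; -2.3 0 -8.0 0 255; -2.8 0 -7.9 0 255; -3.2 0 -7.7 0 255; -3.7 0 -7.5 0 255; -4.2 0 -7.2 0 255; -4.6 0 -7.0 0 255; -5.0 0 -6.7 0 255; -5.4 0 -6.4 0 255; -5.8 0 -6.0 0 255; -6.1 0 -5.6 0 255; -6.5 0 -5.3 0 255; -6.8 0 -4.8 0 255; -7.1 0 -4.4 0 255; -7.3 0 -4.0 0 255; -7.6 0 -3.5 0 255; -7.8 0 -3.1 0 255; -7.9 0 -2.6 0 255; -8.1 0 -2.1 0 255
```

View pics/s2.png

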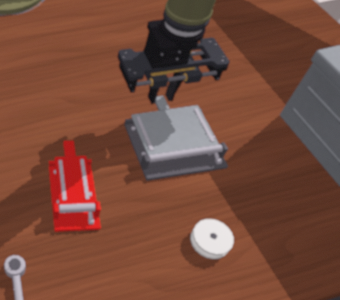

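The fingers straddle the wide stand's tab at about (162,100) in the crop and are still closing, so I'll give them time to finish.

Call:
arm_command(
  series="0 0 0 0 255;0 0 0 0 255;0 0 0 0 255;0 0 0 0 255;0 0 0 0 255;0 0 0 0 255",
  squeeze=25,
)

```text
time_s: 4.67
tool_pos: [0.5128, 0.196, 0.0105]
tool_rot: [180.0, 0.0, 174.7]
force: [0.3, -0.1, -0.4]
grip_width: 0.0001
grasp_force: 0.0
```

The opening reads zero, so the fingers missed the tab. I'll look before moving.

Run:
```python
from h import *
a=cams.read_camera("scene")[140:240,410:530];b=cams.read_camera("wrist")[150:430,120:520]
a=cv2.resize(a,None,fx=3.3,fy=3.3,interpolation=cv2.INTER_CUBIC)
h=max(a.shape[0],b.shape[0]);f=lambda i:cv2.copyMakeBorder(i,0,h-i.shape[0],0,0,cv2.BORDER_CONSTANT)
cv2.imwrite("pics/c3.png",np.hstack([f(a),f(b)]))
```

```text
(no output)
```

View pics/c3.png

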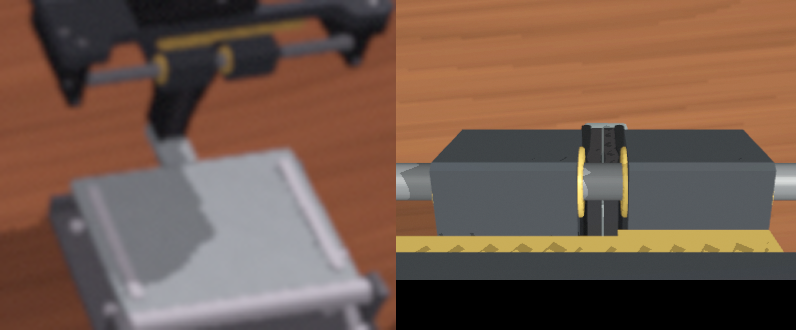

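Run:
```python
from h import *
o=telemetry.get_obs();print(o["time_s"],o["tool_pos"],o["grip_width"],o["grasp_force"],o["force"],o["wrist_torque"])
K,R,t=cam("wrist")
u=np.array([.9957,-.0929,0]);v=np.array([.0929,.9957,0])
def pr(p,c):
    q=c[0]@(c[1].T@(np.array(p)-c[2]));return (q[:2]/q[2]).round(1)
tip=np.array([.5025,.1979,0])
for z in(.033,.023,.005): print(z,[pr(tip+s*.01*v+[0,0,z],(K,R,t)) for s in(-1,1)])
print("TCP wrist",pr(o["tool_pos"],(K,R,t)),"grasp pt",pr(o["tool_pos"]+[0,0,.019],(K,R,t)))
S=cam("scene");T=cam("top")
for n,C in(("scene",S),("top",T)): print(n,"tcp",pr(o["tool_pos"],C),"tip",[pr(tip+s*.01*v+[0,0,.033],C) for s in(-1,1)],"root",[pr(tip+.036*u+s*.01*v+[0,0,.033],C) for s in(-1,1)])
w=cams.read_camera("wrist")[225:325,250:400];s=cams.read_camera("scene")[150:250,400:550]
cv2.imwrite("pics/c4.png",np.hstack([cv2.resize(i,(396,264),interpolation=cv2.INTER_NEAREST) for i in(w,s)]))
```

```text
4.7667 [0.51284383 0.19601541 0.01048836] 0.0003747051107830838 0.0 [-0.41809261 -0.57834286  0.70123334] [ 0.01023109  0.02787256 -0.00376117]
0.033 [array([306.2, 275.6]), array([352.2, 275.6])]
0.023 [array([307.3, 268. ]), array([350.8, 268. ])]
0.005 [array([308.9, 256.2]), array([348.7, 256.2])]
TCP wrist [327.  279.6] grasp pt [327.1 294.8]
scene tcp [456.5 187. ] tip [array([452.8, 176.4]), array([462.2, 175. ])] root [array([459.1, 189.2]), array([468.6, 187.8])]
top tcp [193.6 260.1] tip [array([193.9, 264.9]), array([185.2, 263.9])] root [array([196.1, 249. ]), array([187.4, 248. ])]
```

View pics/c4.png

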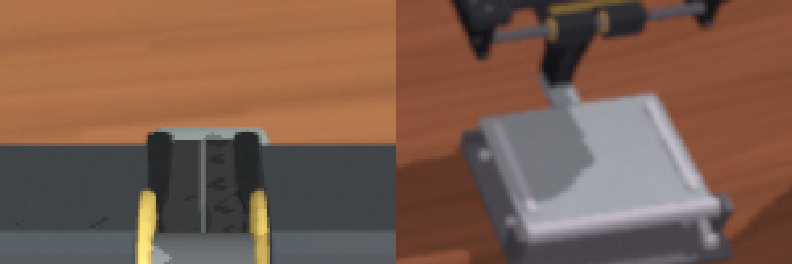

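The fingers shut over the tab with no contact force, so they may end higher than the TCP reading says. I'll lift them shut and measure where the tips really are.

Call:
arm_command(
  series="0 0 -8 0 255;0 0 -12 0 255;0 0 -15 0 255;0 0 -15 0 255;0 0 -10 0 255;0 0 0 0 255;0 0 0 0 255;0 0 0 0 255",
)

```text
time_s: 5.53
tool_pos: [0.5124, 0.1959, 0.0701]
tool_rot: [-180.0, -0.0, 174.7]
force: [-0.3, -0.2, 1.0]
grip_width: 0.0004
grasp_force: 0.0
```

Run:
```python
from h import *
o=telemetry.get_obs();print(o["time_s"],o["tool_pos"],o["grip_width"],o["force"])
def pr(p,c):
    q=c[0]@(c[1].T@(np.array(p)-c[2]));return (q[:2]/q[2])
im=[]
for n,sz in(("scene",50),("wrist",75)):
    C=cam(n);i=cams.read_camera(n)
    ps=[pr(o["tool_pos"]+[0,0,d],C) for d in(0,.019,.04)];print(n,np.round(ps,1))
    c=np.round(ps[1]).astype(int);print(c)
    k=i[c[1]-sz:c[1]+sz,c[0]-sz:c[0]+sz].copy();k=cv2.resize(k,(400,400),interpolation=cv2.INTER_NEAREST)
    for p,col in zip(ps,((0,0,255),(0,255,0),(255,0,0))): cv2.circle(k,tuple(((p-c+sz)*200/sz).astype(int).tolist()),4,col,-1)
    im.append(k)
cv2.imwrite("pics/c5.png",np.hstack(im))
```

```text
5.5333 [0.51239156 0.19590816 0.07009311] 0.0003716067583198259 [-0.29888946 -0.18647356  0.98706215]
scene [[462.9 166.2]
 [465.1 159.1]
 [467.7 151.1]]
[465 159]
wrist [[327.4 280.3]
 [327.5 295.5]
 [327.7 316.4]]
[328 295]
```

View pics/c5.png

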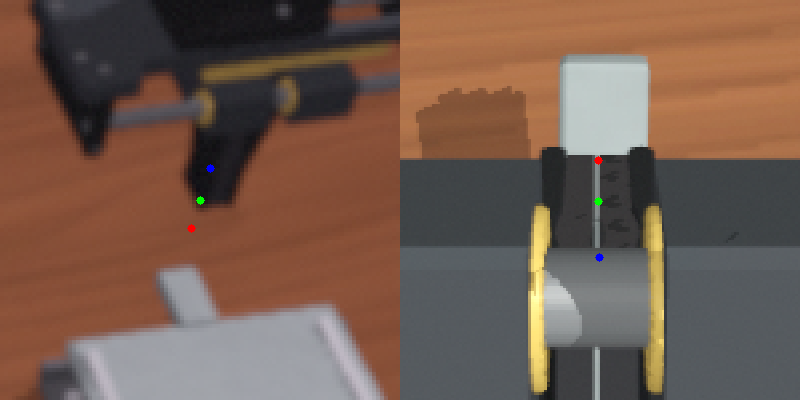

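The tile shows the physical fingertips ending near the green dot, about 22 mm short of the reported TCP (red). The tab is intact and centred about 1.5 mm to tool +y. I'll reopen and descend that much lower, watching the force.

Call:
arm_command(
  series="0 1.4 0 0 0;0 0 0 0 0;0 0 0 0 0;0 0 0 0 0;0 0 0 0 0;0 0 0 0 0;0 0 0 0 0;0 0 0 0 0;0 0 0 0 0;0 0 12 0 0;0 0 15 0 0;0 0 15 0 0;0 0 12 0 0;0 0 8 0 0;0 0 5 0 0;0 0 3 0 0;0 0 0 0 0;0 0 0 0 0",
)

```text
time_s: 7.13
tool_pos: [0.5134, 0.1976, 0.0008]
tool_rot: [180.0, 0.0, 174.7]
force: [1.0, 0.2, 0.2]
grip_width: 0.0866
grasp_force: 0.0
```

Call:
arm_command(
  series="0 0 3 0 0;0 0 3 0 0;0 0 2 0 0;0 0 2 0 0;0 0 0 0 0",
)

```text
time_s: 7.55
tool_pos: [0.5126, 0.1972, -0.0099]
tool_rot: [-180.0, -0.0, 174.7]
force: [0.2, 0.1, 0.7]
grip_width: 0.0869
grasp_force: 0.0
```

Call:
arm_command(
  series="0 0 1.5 0 255;0 0 0 0 255;0 0 0 0 255;0 0 0 0 255;0 0 0 0 255;0 0 0 0 255;0 0 0 0 255;0 0 0 0 255;0 0 0 0 255;0 0 0 0 255;0 0 0 0 255;0 0 0 0 255;0 0 0 0 255;0 0 0 0 255",
  squeeze=25,
)

```text
time_s: 8.72
tool_pos: [0.513, 0.1973, -0.011]
tool_rot: [180.0, 0.0, 174.7]
force: [-0.6, -0.9, 0.7]
grip_width: 0.02
grasp_force: 25.0
```

The grip now reads 20 mm at 25 N. I'll start the arc.

Call:
arm_command(
  series="-0.3 0 -8.3 0 255;-0.8 0 -8.3 0 255;-1.3 0 -8.2 0 255;-1.8 0 -8.2 0 255;-2.3 0 -8.0 0 255;0 0 0 0 255;0 0 0 0 255",
)

```text
time_s: 9.3
tool_pos: [0.5191, 0.1967, 0.0304]
tool_rot: [180.0, -0.0, 174.7]
force: [-1.8, 0.0, -1.5]
grip_width: 0.0195
grasp_force: 25.0
```

Run:
```python
from h import *
o=telemetry.get_obs();print(o["tool_pos"],o["tool_rot"],o["grip_width"],o["force"])
cv2.imwrite("pics/s6.png",cams.read_camera("scene")[80:300,360:640])
```

```text
[0.51910643 0.19667581 0.03040964] [ 1.79999838e+02 -2.74067385e-02  1.74679531e+02] 0.019524613716969248 [-1.83963461  0.03186991 -1.53913533]
```

View pics/s6.png

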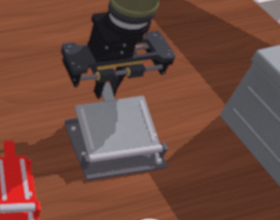

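The board's tab edge, at about (110,95) in the crop, is rising with the fingers and the forces are low. I'll continue the arc.

Call:
arm_command(
  series="-2.8 0 -7.9 0 255;-3.2 0 -7.7 0 255;-3.7 0 -7.5 0 255;-4.2 0 -7.2 0 255;-4.6 0 -7.0 0 255;-5.0 0 -6.7 0 255;-5.4 0 -6.4 0 255;-5.8 0 -6.0 0 255;-6.1 0 -5.6 0 255;0 0 0 0 255;0 0 0 0 255",
)

```text
time_s: 10.27
tool_pos: [0.561, 0.1923, 0.0929]
tool_rot: [-180.0, 0.1, 174.6]
force: [-4.3, -3.6, 4.0]
grip_width: 0.0193
grasp_force: 25.0
```

Call:
arm_command(
  series="-6.5 0 -5.3 0 255;-6.8 0 -4.8 0 255;-7.1 0 -4.4 0 255;-7.3 0 -4.0 0 255;-7.6 0 -3.5 0 255;-7.8 0 -3.1 0 255;-7.9 0 -2.6 0 255;-8.1 0 -2.1 0 255;0 0 0 0 255;0 0 0 0 255",
)

```text
time_s: 11.1
tool_pos: [0.6206, 0.1861, 0.1221]
tool_rot: [-179.9, 0.2, 174.6]
force: [0.7, -5.8, -0.0]
grip_width: 0.0198
grasp_force: 25.0
```

Run:
```python
from h import *
o=telemetry.get_obs();print(o["tool_pos"],o["tool_rot"],o["grip_width"],o["force"])
cv2.imwrite("pics/s7.png",cv2.resize(cams.read_camera("scene")[60:300,360:640],None,fx=2,fy=2))
```

```text
[0.62058962 0.18605007 0.12207827] [-1.79932657e+02  1.66727698e-01  1.74614597e+02] 0.019824479950720005 [ 0.74904848 -5.83948998 -0.00790393]
```

View pics/s7.png

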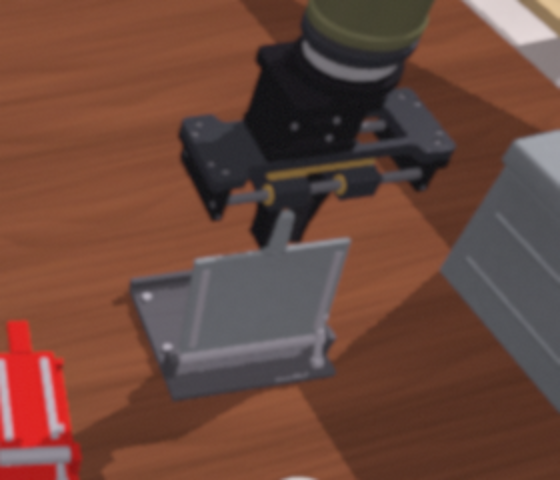

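The board is near upright with its tab between the fingers at (285,225). I'll release, let it snap over, then back off.

Call:
arm_command(
  series="0 0 0 0 0;0 0 0 0 0;0 0 0 0 0;0 0 0 0 0;0 0 0 0 0;0 0 0 0 0;0 0 0 0 0;0 0 0 0 0;0 0 0 0 0;0 0 0 0 0",
)

```text
time_s: 11.98
tool_pos: [0.6189, 0.1876, 0.1218]
tool_rot: [180.0, 0.0, 174.7]
force: [-0.5, -1.2, 0.5]
grip_width: 0.0785
grasp_force: 0.0
```

Call:
arm_command(
  series="5 0 -10 0 0;10 0 -15 0 0;12 0 -18 0 0;15 0 -15 0 0;15 0 -15 0 0;15 0 -10 0 0;15 0 -5 0 0;15 0 0 0 0;10 0 0 0 0;5 0 0 0 0;0 0 0 0 0;0 0 0 0 0;0 0 0 0 0;0 0 0 0 0",
)

```text
time_s: 13.15
tool_pos: [0.503, 0.198, 0.2095]
tool_rot: [-180.0, -0.0, 174.6]
force: [-0.1, 0.7, -0.4]
grip_width: 0.0872
grasp_force: 0.0
```

Run:
```python
from h import *
o=telemetry.get_obs();print(o["time_s"],o["tool_pos"],o["grip_width"],o["force"])
cv2.imwrite("pics/s8.png",np.hstack([cams.read_camera("scene")[60:380,200:640],cams.read_camera("top")[60:380,130:480]]))
```

```text
13.15 [0.50295122 0.19801827 0.20950237] 0.08719932647244369 [-0.12982262  0.72397391 -0.35349715]
```

View pics/s8.png

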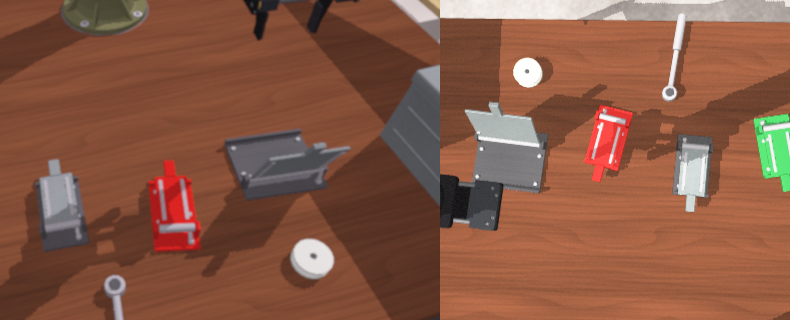

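The wide board at (290,165) stands fully open, leaning back past vertical. The gripper is clear, and the narrow stand at (60,205) is still folded.

```bash
python3 -c "
from cell import env
print(env.sign_off())"
```

```text
the job is handed in; nothing more can be done
None
```

The wide stand's board is snapped fully open and released with the arm clear, the narrow stand is still folded, and I handed the job in at about 13 s; the first grasp missed because the fingertips end about 22 mm short of the reported TCP, and the second one held.

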